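Load the sample carrier under the spring flap of the reader dock

ROBOT

A 6-joint arm with a two-finger parallel gripper is mounted at the origin on a cart in front of the work surface, level with it; the furniture and walls round the work are solid. World frame = base frame: x ahead of the robot, y to its left, z up, the work surface at z = 0. Lengths are in m, angles in degrees, forces in N, time in s.
With the tool pointing down it reaches from about 0.3 to 0.75 m from the base axis. Payload 8.5 kg.
Tool frame: the origin (TCP) lies at the very end of the fingers, on their centre line; the grasp point (between the pads) lies 19 mm behind it; z points along the fingers, y is the line along which they close (so a half turn about z gives the same grasp; the last joint's range is limited). The gripper opens to 85 mm and grips with 20 to 120 N. Pads are 22 mm wide; open, the fingers measure 114 mm over their backs; the gripper's body (76 mm by 85 mm) begins 54 mm behind the grasp point. The pads swing forward as they close: fully open they stand 13 mm farther back than shut.
Start: joints at [-12.336, 21.807, 74.336, -0, 83.858, -12.336], TCP at [0.55, 0, 0.231] pointing down, gripper open.
Joint ranges: [-178.18, 178.18], [-50.72, 133.34], [12.68, 142.11], [-81.47, 261.47], [9.98, 163.14], [-165.26, 165.26]. Speed limits (degrees/s): [136.94, 136.94, 180, 180, 180, 180].

INTERFACE

Orientations are given as a 3x3 rotation matrix whose columns are the frame's x, y, z axes.
In Python, from rig import * gives the robot as it stands. The module is installed in compiled form; this text tells all that it offers.
- The arm moves only by the shell command python3 -m pendant 'ROWS' [OPENING] [FORCE]. ROWS is JSON, a list of rows, each a list of 2 entries, a list of its own where there are three numbers: the shift along the tool's x, y, z as a fraction of full scale, then the turn, a rotation vector about the tool's x, y, z as a fraction of full scale. A call has 1 to 8 rows; each row shifts and turns the commanded pose from where the row before left it, along the tool's axes as they then stand; what a row does not reach is not made up. Full scale, the value 1, is 40 mm for a shift and 5 degrees for a turn. A row lasts 1/8 s, in which the tool goes at most 62.5 mm and 10.7 degrees, less where a joint would pass 70% of its speed; a pose out of reach is approached as far as the arm can. A call with a number of a shift or a turn outside -1 to 1 is refused whole. A call with a gripper value outside its range is refused whole. OPENING is the opening, from 0 (shut) to 1 (fully open), set as the call begins (- or left out, the last holds). The fingers move at their own pace and stop on an object; FORCE is the grip in N (left out, the last holds). Time passes only in rows, so rows that do not move let the fingers close. It gives the time, the measured TCP pose, the force, the opening and the grip force at its end, in the units of the state.
- observe(): the state, without advancing time (a new reading comes with each control period).
- get_image(name): name is "scene" or "side" or "wrist"; returns a dict with "img" (384x512x3 uint8, blue, green, red), "range_z" (384x512 float32, m along the optical axis (not along the pixel's ray), 0 where there is no reading), "camera_matrix" (3x3 intrinsics, pixels), "eye" and "rotation" of the camera in the world. Camera axes: x right, y down, z forward; pixel columns grow to the right and rows downward; lengths in m; the calibration is good to about 2 mm. A picture is of the moment at which its call begins.
- close_job(): hands the job in; it is judged then, once.
Trained networks look in the newest picture that a camera, given by its name, has taken for a name from the list of things; names that differ only in an ending like _2 or _b are one class to them, and where a whole thing is asked for, a point or a joint stands for the part that bears it (a point fixed in the world has none). Each returns a list of dicts, best first, with "conf" (0 to 1); they miss things now and then, are a little off and sometimes report something else, mostly with a low value. They report only what shows in the picture. A call takes as long as a camera call. They do not tell look-alikes from the thing itself.
- regions_of(camera, query): "mask" (384x512 bool, what is visible of it).
- landmark_of(camera, query): "point" ([x, y, z] in m, in world coordinates, good to about 4 mm: a listed point, or the origin of a listed thing).
The state is a dict: "time_s": time; "q": joint angles; "qvel": joint speeds; "joint_efforts": joint torques, N m; "position": TCP position; "tool_rot": TCP orientation; "ft_force": force on the tool from outside, world axes, zero at the start; "wrist_torque": the same for the moment, N m; "grip_width": finger opening in m; "gripper_force": force on a finger pad.
Only numpy, scipy, OpenCV 4.12 (cv2) and the standard library are available. Lean on these libraries where they do the work, as an engineer would, in place of code of your own. Each camera call takes 0.05 s, during which the arm holds its last target. There are 200 camera calls.

TASK

With one fingertip push the dock's spring-closed flap open and hold it there, and with the other fingertip push the white sample carrier along its lane, under the open flap, until it is fully home against the end stop. Keep the flap held open until the carrier is home, then let it close completely behind the carrier's tall nose and leave the robot clear of everything. Only push: do not lift the carrier off the lane, and leave the bottles, the dish and the tape roll beside the dock where they are.

Things in the scene. Friction and masses are not known exactly. Their poses are not given: they have to be found in the camera images.
- dock: Grey metal loading dock fixed to the table, 212 x 62 mm, 46 mm high at its far end. Origin on the table under the mouth of its covered part, on the lane's centre line; +x runs along the lane into the dock (away from the robot), +y to its left. Lane floor 4 mm above the table, x = -155 to +50 mm (face of the end stop). Two kerbs, tops at 9 mm, inner faces y = +-17.5 mm, outer +-21 mm.
- dock_mouth (a point): Middle of the mouth on the lane floor (dock x = y = 0, 4 mm above the table). Beyond it (x = 0 to 56 mm) the lane has the flap's roof over it and a fixed right wall 46 mm high. Before it the lane is open from above: nothing but the kerb on its right, the flap's upright leaf along its left.
- flap_rim (a point): Top rim of the flap's upright leaf at dock x = -75 mm (shut: y = +24, z = 52 mm). One-piece aluminium flap: 3 mm leaf from x = -151 to +55, inner face y = +22.5 mm; past the mouth a roof 48 to 51 mm above the table, with a lip across the mouth (x = -1 to +1.5) hanging to 34 mm. Hinge along the leaf's foot (y = +24, z = 6 mm). Pushing the leaf left from the lane side swings all of it to the left.
- flap_leaf (a joint): Swing of the flap, rad: 0 shut, 1.25 most; above 0.65 it clears the carrier. A spring shuts it (2 to 6 N at a fingertip). A vertical finger whose tip is h above the hinge line, its outer face d left of that line, holds it at about atan(d/h). Shut, the lip hangs behind the tall nose of a carrier that is home.
- carrier: White plastic carrier, loose in the lane, nose toward the mouth, 80 x 32 mm, about 0.12 kg. Origin under the middle of its length, +x to the nose. Nose (x = -4 to +40 mm) 40 mm tall with two black vial caps; tail (x = -40 to -4) 24 mm tall. Home, its nose touches the end stop: origin at dock x = +10 mm, tail end at dock x = -30 mm, so the pushing finger stays before the mouth.
- carrier_tail (a point): Centre of the flat upright back face of the carrier's tail, 12 mm above the lane floor (16 mm above the table): where to push it.
- white_bottle: White bottle with a black cap, 48 mm wide, 92 mm tall, loose, standing to the left of the dock; origin under its centre. Leave alone.
- small_bottle: Small white dropper bottle with a red top, 25 mm wide, 57 mm tall, loose, to the right of the dock; origin under its centre. Leave alone.
- dish: Pale round dish, 62 mm wide, 13 mm tall, loose, to the right of the dock; origin under its centre. Leave alone.
- tape_roll: Brown tape roll lying flat, about 94 mm wide, 48 mm tall, loose, to the right of the dock; origin under its centre. Leave alone.
There are look-alikes about, which are no part of the job. Of the things like the carrier, leave any that is blue; of the rest the smaller one is meant.

How it is judged:
By the outcome, as a careful person would: the job done as asked, in the order asked, and still so for the second after the job is handed in, with the robot touching nothing.
It also fails if it takes over 45 s, if anything falls off the work surface, if the arm or the gripper's body presses on something with over 40 N, if the wrist force passes 120 N, or if a joint passes its speed limit or range.

## Working session

There is one attempt and no reset: what is moved stays moved. The work goes in short steps, Python scripts to look and compute and a shell command to move; the robot and the scene stay as the last step left them, time stands still between calls to the robot, and variables do not carry over. Pictures are saved under pics/ and viewed, at most 10 in all, crops included, and the job is handed in when it is done.

```bash
mkdir -p pics; cat > h.py <<'E'
from rig import *
import numpy as np, cv2
def look(cams,names,save=True,tag='a'):
    for c in cams:
        im=get_image(c)
        K=np.array(im['camera_matrix']);R=np.array(im['rotation']);e=np.array(im['eye'])
        if save: cv2.imwrite(f'pics/{c}_{tag}.png',im['img'])
        np.savez(f'{c}_{tag}.npz',**im)
        for n in names:
            for d in landmark_of(c,n):
                p=np.array(d['point']);q=K@(R.T@(p-e))
                print(c,n,round(d['conf'],2),p.round(4),(q[:2]/q[2]).round())
E
python3 - <<'E'
from h import *
look(['scene','side','wrist'],['dock','dock_mouth','flap_rim','carrier','carrier_tail','white_bottle','small_bottle','dish','tape_roll'])
a=[cv2.imread(f'pics/{c}_a.png') for c in ['scene','side','wrist']]
cv2.imwrite('pics/all.png',cv2.resize(np.vstack([np.hstack(a[:2]),np.hstack([a[2],a[2]*0])]),(800,600)))
print(observe()['time_s'],observe()['tool_rot'])
E
```

```text
scene dock 0.93 [0.6016 0.0386 0.0015] [266. 204.]
scene dock_mouth 0.72 [ 0.6005  0.0427 -0.0011] [264. 204.]
scene flap_rim 0.78 [0.5239 0.0433 0.0496] [241. 206.]
scene carrier 0.77 [0.4163 0.1929 0.0015] [169. 211.]
scene carrier 0.69 [ 0.4472 -0.1214 -0.0046] [270. 282.]
scene carrier 0.63 [0.551  0.0239 0.0033] [256. 218.]
scene carrier_tail 0.87 [ 0.4632 -0.1544  0.015 ] [287. 282.]
scene carrier_tail 0.67 [0.5092 0.0146 0.0137] [246. 226.]
scene carrier_tail 0.63 [0.4384 0.1483 0.0153] [187. 212.]
scene carrier_tail 0.36 [ 0.5997  0.0461 -0.0025] [263. 204.]
scene white_bottle 0.74 [ 0.6091  0.178  -0.002 ] [231. 178.]
scene dish 0.78 [ 0.5653 -0.1045 -0.0054] [300. 246.]
scene tape_roll 0.9 [ 0.6485 -0.2128 -0.0024] [360. 251.]
side dock 0.92 [0.6017 0.0442 0.0015] [272. 224.]
side dock_mouth 0.67 [0.5987 0.0438 0.0033] [271. 223.]
side carrier 0.95 [ 0.4478 -0.1193 -0.0029] [217. 275.]
side carrier 0.82 [0.5454 0.0263 0.0049] [251. 229.]
side carrier 0.67 [0.4164 0.1952 0.0006] [191. 202.]
side carrier_tail 0.78 [ 0.4645 -0.1545  0.012 ] [227. 280.]
side carrier_tail 0.77 [
[... 580 characters left out ...]
0538] [228. 115.]
wrist carrier 0.64 [0.5485 0.0241 0.0073] [254. 132.]
wrist carrier 0.6 [ 0.4426 -0.1202 -0.002 ] [165. 253.]
wrist carrier 0.49 [0.6024 0.0421 0.0059] [306. 115.]
wrist carrier_tail 0.93 [0.4372 0.1453 0.0115] [137.   5.]
wrist carrier_tail 0.85 [ 0.4655 -0.1513  0.0107] [184. 282.]
wrist carrier_tail 0.63 [0.506  0.0151 0.0195] [213. 142.]
wrist small_bottle 0.88 [ 0.6453 -0.0421 -0.0033] [340. 190.]
wrist dish 0.23 [0.5256 0.045  0.0554] [229. 115.]
wrist tape_roll 0.71 [ 6.482e-01 -2.075e-01 -2.000e-04] [334. 317.]
1.5 [[ 6.37402404e-05  9.99999997e-01 -4.80625910e-05]
 [ 9.99999998e-01 -6.37388585e-05  2.87520146e-05]
 [ 2.87489511e-05 -4.80644235e-05 -9.99999998e-01]]
```

View pics/all.png

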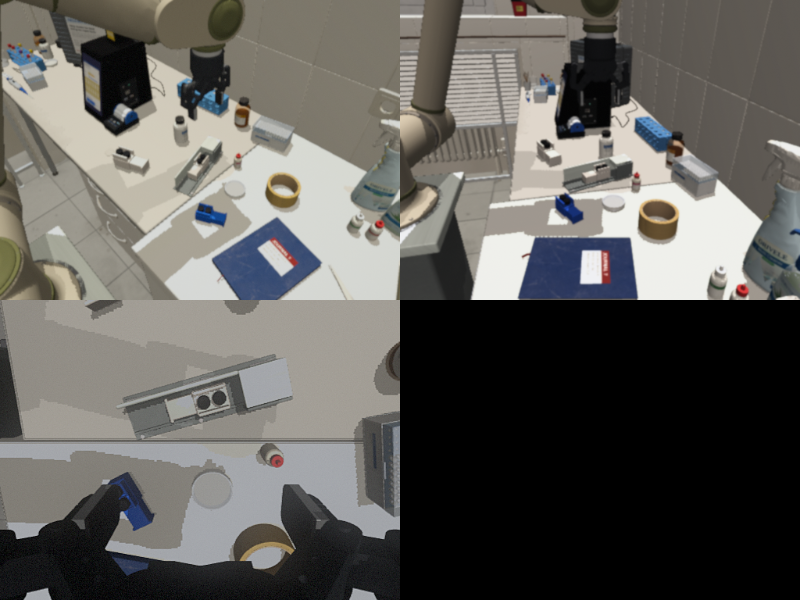

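```bash
cat > fit.py <<'E'
import numpy as np,cv2,sys
def cloud(f):
    d=np.load(f);Z=d['range_z'];K=d['camera_matrix'];v,u=np.indices(Z.shape)
    P=np.stack([(u-K[0,2])/K[0,0]*Z,(v-K[1,2])/K[1,1]*Z,Z],-1)@d['rotation'].T+d['eye']
    P[Z<=0]=np.nan; return P,d['img']
def dock(P): # to dock frame given guess
    pass
if __name__=='__main__':
    P,img=cloud('wrist_a.npz')
    th=np.radians(15);R=np.array([[np.cos(th),-np.sin(th)],[np.sin(th),np.cos(th)]])
    q=(P[...,:2]-[0.602,0.043])@R; z=P[...,2]
    m=(abs(q[...,1])<.06)&(q[...,0]>-.2)&(q[...,0]<.09)&np.isfinite(z)
    rim=m&(z>.044)&(z<.058)&(q[...,0]<-.02)&(q[...,1]>0)
    print('rim n',rim.sum()); X=q[rim]; a=np.polyfit(X[:,0],X[:,1],1);print('slope deg',np.degrees(np.arctan(a[0])),'y at -75',np.polyval(a,-.075),'z',np.median(z[rim]),'x range',np.percentile(X[:,0],[1,99]))
    roof=m&(z>.043)&(z<.058)&(q[...,0]>-.015)
    r=cv2.minAreaRect((P[...,:2][roof]*1000).astype(np.float32));print('roof',r,np.percentile(q[roof],[1,99],axis=0))
    nose=m&(z>.036)&(z<.047)&(q[...,0]<-.005)&(abs(q[...,1])<.018)
    tail=m&(z>.024)&(z<.033)&(q[...,0]<-.03)&(abs(q[...,1])<.018)
    for n,k in(('nose',nose),('tail',tail)): print(n,k.sum(),np.percentile(q[k],[1,50,99],axis=0).round(4),np.median(z[k]))
    P,img=cloud('side_a.npz')
    P2,i2=cloud('scene_a.npz')
    # white lookalike extent
    for PP in(P,P2):
        k=(np.hypot(PP[...,0]-.417,PP[...,1]-.185)<.09)&(PP[...,2]>.012)
        print('lookalike',k.sum(),cv2.minAreaRect((PP[...,:2][k]*1000).astype(np.float32)),np.nanpercentile(PP[...,2][k],97))
    w=cv2.imread('pics/wrist_a.png')[50:200,130:400]; s=cv2.imread('pics/side_a.png')[170:270,170:350]
    cv2.imwrite('pics/crop.png',np.vstack([cv2.resize(w,(600,330)),cv2.resize(s,(600,270),interpolation=cv2.INTER_CUBIC)]))
E
python3 fit.py
```

```text
rim n 1002
slope deg -3.942389719212021 y at -75 0.019071544284739013 z 0.051568440569828455 x range [-0.14857405 -0.02141984]
roof ((621.7822875976562, 48.30662536621094), (70.44501495361328, 51.25855255126953), 15.11486530303955) [[-0.00933532 -0.02481261]
 [ 0.05430304  0.02479722]]
nose 898 [[-0.0579 -0.0165]
 [-0.0389 -0.0012]
 [-0.0205  0.0142]] 0.04396299175681917
tail 1331 [[-0.0963 -0.0148]
 [-0.072  -0.001 ]
 [-0.0327  0.0144]] 0.028563100127098673
lookalike 612 ((416.9294128417969, 194.06289672851562), (43.32142639160156, 107.85846710205078), 22.795747756958008) 0.0549112075404552
lookalike 898 ((415.30731201171875, 192.77989196777344), (43.900150299072266, 107.36984252929688), 21.34170913696289) 0.05534801175172295
```

View pics/crop.png

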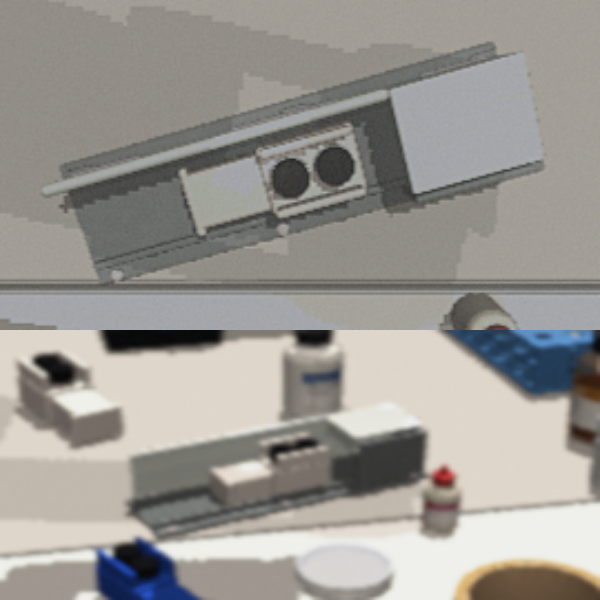

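```bash
python3 -m pendant '[[[0,0,0],[0,0,-1]],[[0,0,0],[0,0,-1]],[[0,0,0],[0,0,-1]],[[0,0,0],[0,0,-1]],[[0,0,0],[0,0,-1]],[[0,0,0],[0,0,-1]],[[0,0,0],[0,0,-1]],[[0,0,0],[0,0,-1]]]' 0.235 && python3 -m pendant '[[[0,0,0],[0,0,-1]],[[0,0,0],[0,0,-1]],[[0,0,0],[0,0,-1]],[[0,0,0],[0,0,-1]],[[0,0,0],[0,0,-1]],[[0,0,0],[0,0,-1]],[[0,0,0],[0,0,-1]],[[0,0,0],[0,0,-1]]]' && python3 -m pendant '[[[0,0,0.5],[0,0,-1]],[[0,0,0.5],[0,0,-1]],[[0,0,0.5],[0,0,-1]],[[0,0,0.5],[0,0,-1]],[[0,0,0.5],[0,0,-1]],[[0,0,0],[0,0,0]]]'
cat > g.py <<'E'
from h import *; from fit import cloud
# dock fit: roof rect + rim line + right kerb from initial wrist cloud
P,_=cloud('wrist_a.npz'); th0=np.radians(15)
def fr(P,th,o): 
    c,s=np.cos(th),np.sin(th); return (P[...,:2]-o)@np.array([[c,-s],[s,c]])
q=fr(P,th0,[.602,.043]);z=P[...,2]
rim=(z>.049)&(z<.055)&(q[...,0]>-.14)&(q[...,0]<-.015)&(abs(q[...,1]-.024)<.008)
X=q[rim];l=cv2.fitLine(X.astype(np.float32)*1000,cv2.DIST_HUBER,0,.01,.01).ravel()
print('rim',rim.sum(),'deg',np.degrees(np.arctan2(l[1],l[0]))%180,'y@-75',l[3]+(-75-l[2])*l[1]/l[0])
nose=(z>.038)&(z<.047)&(q[...,0]<-.005)&(abs(q[...,1])<.02)
print('nose',cv2.minAreaRect(q[nose].astype(np.float32)*1000))
tail=(z>.026)&(z<.031)&(q[...,0]<-.062)&(abs(q[...,1])<.02)
print('tail',cv2.minAreaRect(q[tail].astype(np.float32)*1000))
roof=(z>.047)&(z<.055)&(q[...,0]>.01)&(q[...,0]<.07)&(abs(q[...,1])<.04)
print('roof',cv2.minAreaRect(q[roof].astype(np.float32)*1000))
E
python3 - <<'E'
from g import *
s=observe();im=get_image('wrist')
T=np.array(s['tool_rot']);print('cam in tool',T.T@(np.array(im['eye'])-s['position']),s['grip_width'],s['q'],s['position'],s['time_s'],T.round(3).tolist())
look(['wrist'],['dock_mouth','flap_rim','carrier','carrier_tail'],tag='b')
P,_=cloud('wrist_b.npz')
L=(P-s['position'])@T
k=(abs(L[...,0])<.03)&(abs(L[...,1])<.08)&(abs(L[...,2])<.05);print('fingers',k.sum(), np.percentile(L[k],[1,50,99],axis=0).round(4) if k.any() else '')
E
```

```text
time_s: 2.5
position: [0.55, -0.0, 0.2313]
tool_rot: [[-0.645, 0.764, -0.0], [0.764, 0.645, 0.0], [0.0, -0.0, -1.0]]
ft_force: [-0.6, -0.7, 0.1]
grip_width: 0.0201
gripper_force: 0.0
time_s: 3.5
position: [0.55, 0.0, 0.2313]
tool_rot: [[-0.985, 0.171, -0.0], [0.171, 0.985, 0.0], [0.0, 0.0, -1.0]]
ft_force: [1.3, -0.1, 1.6]
grip_width: 0.0202
gripper_force: 0.0
time_s: 4.25
position: [0.5494, 0.0001, 0.1303]
tool_rot: [[-0.966, -0.258, -0.003], [-0.258, 0.966, 0.001], [0.002, 0.001, -1.0]]
ft_force: [-0.6, -0.2, 0.5]
grip_width: 0.02
gripper_force: 0.0
rim 776 deg 0.6331246 y@-75 22.332119
nose ((-39.17050552368164, -1.2005558013916016), (39.25040054321289, 31.278926849365234), 1.2331211566925049)
tail ((-79.58627319335938, -2.0479736328125), (35.11088180541992, 31.454648971557617), 0.028755109757184982)
roof ((32.5194206237793, 0.3480644226074219), (44.959754943847656, 49.47597885131836), 0.19202092289924622)
cam in tool [ 6.48813311e-02 -8.13394144e-05 -1.42832436e-01] 0.020002558534621826 [-1.23370567e+01  2.71892924e+01  8.34498995e+01  1.22121338e-03
  6.95200245e+01 -1.17292476e+02] [5.49395147e-01 1.22973650e-04 1.30312445e-01] 4.25 [[-0.966, -0.258, -0.003], [-0.258, 0.966, 0.001], [0.002, 0.001, -1.0]]
wrist dock_mouth 0.78 [0.6032 0.0431 0.0037] [289. 247.]
wrist flap_rim 0.93 [0.5263 0.0464 0.0545] [334. 177.]
wrist carrier 0.66 [0.5509 0.0229 0.0065] [283. 184.]
wrist carrier_tail 0.7 [0.5065 0.0134 0.0188] [289. 129.]
wrist carrier_tail 0.61 [ 0.4655 -0.1538  0.0106] [73.  8.]
wrist carrier_tail 0.6 [0.4354 0.1444 0.0136] [490.  79.]
fingers 5639 [[-0.0113 -0.0346 -0.0498]
 [ 0.0067  0.0097 -0.038 ]
 [ 0.0126  0.0342 -0.0047]]
```

View pics/wrist_b.png

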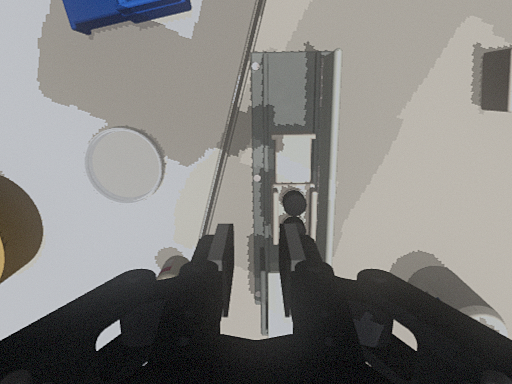

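```bash
python3 -m pendant '[[[0.45,0.17,0],[0,0,0]],[[0.45,0.17,0],[0,0,0]],[[0.45,0.16,0],[0,0,0]],[[0,0,0.7],[0,0,0]],[[0,0,0.7],[0,0,0]],[[0,0,0],[0,0,0]]]'
cat > st.py <<'E'
from g import *
def st(cam='wrist',tag='c'):
    s=observe();T=np.array(s['tool_rot']);p=np.array(s['position'])
    print('TCP dock',(fr(p,th0,[.602,.043])*1000).round(1),'z',p[2].round(4),'F',np.round(s['ft_force'],1),s['time_s'])
    print('yaw',np.degrees(np.arctan2(T[1,1],T[0,1]))-90)
    im=get_image(cam);np.savez(f'{cam}_{tag}.npz',**im);cv2.imwrite(f'pics/{cam}_{tag}.png',im['img'])
    P,_=cloud(f'{cam}_{tag}.npz');return P,(P-p)@T
E
python3 - <<'E'
from st import *
P,L=st()
for a,b in((-.03,-.02),(-.02,-.012),(-.012,-.006),(-.006,-.002),(-.002,.006)):
    k=(abs(L[...,0])<.02)&(abs(L[...,1])<.06)&(L[...,2]>a)&(L[...,2]<b)
    if k.sum()>5:print(a,b,k.sum(),np.percentile(L[k],[0,100],axis=0).round(4).tolist())
P,L=st('side')
for a,b in((-.03,-.02),(-.02,-.012),(-.012,-.006),(-.006,-.002),(-.002,.006),(.006,.02)):
    k=(abs(L[...,0])<.02)&(abs(L[...,1])<.06)&(L[...,2]>a)&(L[...,2]<b)
    if k.sum()>5:print(a,b,k.sum(),np.percentile(L[k],[0,100],axis=0).round(4).tolist())
a=cv2.resize(cv2.imread('pics/side_c.png')[150:260,160:310],(600,440));cv2.imwrite('pics/c1.png',a)
E
```

```text
time_s: 5.3
position: [0.492, 0.0055, 0.0745]
tool_rot: [[-0.966, -0.258, -0.003], [-0.258, 0.966, 0.001], [0.003, 0.001, -1.0]]
ft_force: [0.8, -0.4, 1.0]
grip_width: 0.0197
gripper_force: 0.0
rim 776 deg 0.6331246 y@-75 22.332119
nose ((-39.17050552368164, -1.2005558013916016), (39.25040054321289, 31.278926849365234), 1.2331211566925049)
tail ((-79.58627319335938, -2.0479736328125), (35.11088180541992, 31.454648971557617), 0.028755109757184982)
roof ((32.5194206237793, 0.3480644226074219), (44.959754943847656, 49.47597885131836), 0.19202092289924622)
TCP dock [-116.    -7.8] z 0.0745 F [ 0.8 -0.4  1. ] 5.3
yaw 14.973820275405402
-0.03 -0.02 1011 [[-0.0118, -0.0237, -0.03], [0.0112, 0.0237, -0.02]]
-0.02 -0.012 656 [[-0.0111, -0.0235, -0.02], [0.0112, 0.0237, -0.012]]
-0.012 -0.006 400 [[-0.0122, -0.0231, -0.012], [0.011, 0.0234, -0.006]]
-0.006 -0.002 98 [[-0.0113, -0.0164, -0.006], [0.0108, 0.0164, -0.002]]
-0.002 0.006 32 [[-0.0082, -0.01, -0.002], [0.0015, 0.0102, 0.0001]]
TCP dock [-115.3   -8.1] z 0.0757 F [0.5 0.7 0. ] 5.35
yaw 14.981235667966615
-0.03 -0.02 62 [[-0.0077, -0.0247, -0.03], [0.011, 0.0143, -0.02]]
-0.02 -0.012 45 [[-0.0071, -0.025, -0.0194], [0.0104, 0.0147, -0.0121]]
-0.012 -0.006 27 [[-0.0065, -0.024, -0.0119], [0.0109, 0.0141, -0.0065]]
-0.006 -0.002 17 [[-0.0098, -0.0181, -0.0058], [0.0091, 0.012, -0.002]]
```

View pics/c1.png

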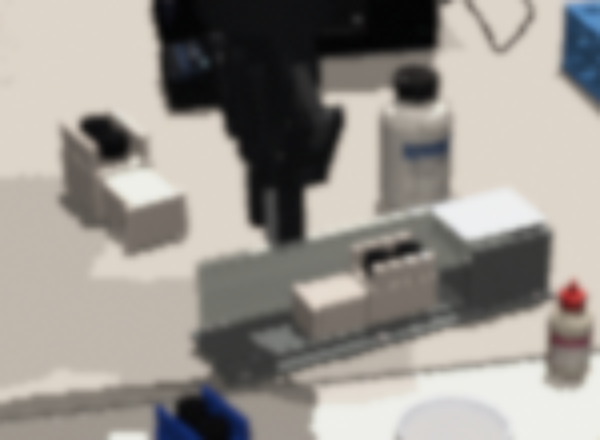

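```bash
python3 -m pendant '[[[0,-0.2,0],[0,0,0]],[[0,0,0.5],[0,0,0]],[[0,0,0.5],[0,0,0]],[[0,0,0.3],[0,0,0]],[[0,0,0.15],[0,0,0]],[[0,0,0.1],[0,0,0]],[[0,0,0],[0,0,0]]]'
```

```text
time_s: 6.28
position: [0.4949, -0.0024, 0.0135]
tool_rot: [[-0.966, -0.259, 0.0], [-0.259, 0.966, -0.0], [-0.0, -0.0, -1.0]]
ft_force: [-0.8, -0.4, 0.6]
grip_width: 0.0202
gripper_force: 0.0
```

```bash
python3 -m pendant '[[[0,0.2,0],[0,0,0]],[[0,0.2,0],[0,0,0]],[[0,0.2,0],[0,0,0]],[[0,0.2,0],[0,0,0]],[[0,0,0],[0,0,0]],[[0,0,0],[0,0,0]]]'
python3 - <<'E'
from st import *
P,L=st('wrist','d'); a=cv2.imread('pics/wrist_d.png'); st('side','d');b=cv2.imread('pics/side_d.png')[150:260,160:310]
cv2.imwrite('pics/d1.png',np.hstack([cv2.resize(a,(400,300)),cv2.resize(b,(400,300))]))
E
```

```text
time_s: 7.02
position: [0.4873, 0.0285, 0.014]
tool_rot: [[-0.966, -0.259, 0.003], [-0.259, 0.966, -0.001], [-0.002, -0.002, -1.0]]
ft_force: [2.3, -4.4, 3.2]
grip_width: 0.02
gripper_force: 2.9
rim 776 deg 0.6331246 y@-75 22.332119
nose ((-39.17050552368164, -1.2005558013916016), (39.25040054321289, 31.278926849365234), 1.2331211566925049)
tail ((-79.58627319335938, -2.0479736328125), (35.11088180541992, 31.454648971557617), 0.028755109757184982)
roof ((32.5194206237793, 0.3480644226074219), (44.959754943847656, 49.47597885131836), 0.19202092289924622)
TCP dock [-114.5   15.7] z 0.014 F [ 2.3 -4.4  3.2] 7.025
yaw 15.022842984597858
TCP dock [-114.6   15.7] z 0.0139 F [ 1.6 -3.1  4.5] 7.075
yaw 15.012774029360429
```

View pics/d1.png

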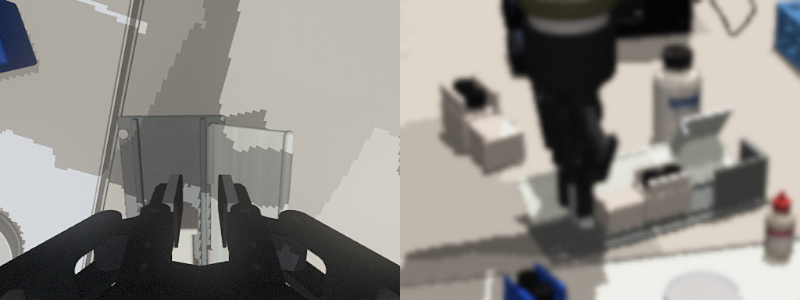

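```bash
python3 -m pendant '[[[-0.15,0,0],[0,0,0]],[[-0.2,0,0],[0,0,0]],[[-0.2,0,0],[0,0,0]],[[-0.2,0,0],[0,0,0]],[[-0.2,0,0],[0,0,0]],[[-0.2,0,0],[0,0,0]],[[-0.2,0,0],[0,0,0]],[[-0.2,0,0],[0,0,0]]]'
python3 - <<'E'
from st import *
P,L=st('side','e');b=cv2.imread('pics/side_e.png')[150:260,180:330]
st('scene','e');a=cv2.imread('pics/scene_e.png')[150:260,180:330]
cv2.imwrite('pics/e1.png',np.hstack([cv2.resize(a,(400,300)),cv2.resize(b,(400,300))]))
E
```

```text
time_s: 8.12
position: [0.5449, 0.0448, 0.0131]
tool_rot: [[-0.966, -0.259, -0.004], [-0.259, 0.966, -0.0], [0.004, 0.001, -1.0]]
ft_force: [-5.2, -4.8, 6.0]
grip_width: 0.0201
gripper_force: 3.6
rim 776 deg 0.6331246 y@-75 22.332119
nose ((-39.17050552368164, -1.2005558013916016), (39.25040054321289, 31.278926849365234), 1.2331211566925049)
tail ((-79.58627319335938, -2.0479736328125), (35.11088180541992, 31.454648971557617), 0.028755109757184982)
roof ((32.5194206237793, 0.3480644226074219), (44.959754943847656, 49.47597885131836), 0.19202092289924622)
TCP dock [-54.7  16.5] z 0.0131 F [-5.2 -4.8  6. ] 8.125
yaw 15.02508261303332
TCP dock [-53.7  16.4] z 0.0132 F [-2.3 -4.2  5.8] 8.175
yaw 15.02319477675212
```

View pics/e1.png

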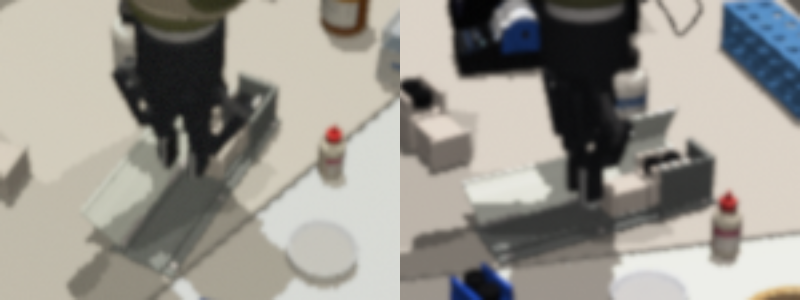

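```bash
python3 -m pendant '[[[-0.1,0,0],[0,0,0]],[[-0.1,0,0],[0,0,0]],[[-0.07,0,0],[0,0,0]],[[0,0,0],[0,0,0]]]'; python3 -m pendant '[[[-0.05,0,0],[0,0,0]],[[0,0,0],[0,0,0]]]';python3 - <<'E'
from rig import *
import numpy as np
print((np.array(observe()['position'])[:2]-[.602,.043])@[.9659,.2588])
E
```

```text
time_s: 8.72
position: [0.5556, 0.0475, 0.0131]
tool_rot: [[-0.966, -0.259, -0.003], [-0.259, 0.966, -0.0], [0.003, 0.001, -1.0]]
ft_force: [-2.7, -3.8, 5.7]
grip_width: 0.0198
gripper_force: 3.1
time_s: 8.98
position: [0.5573, 0.048, 0.0131]
tool_rot: [[-0.966, -0.259, -0.004], [-0.259, 0.966, -0.0], [0.004, 0.001, -1.0]]
ft_force: [-3.6, -3.5, 6.0]
grip_width: 0.0199
gripper_force: 3.2
-0.04185513947178989
```

```bash
for i in 1; do python3 -m pendant '[[[-0.04,0,0],[0,0,0]],[[0,0,0],[0,0,0]]]'; python3 -m pendant '[[[-0.03,0,0],[0,0,0]],[[0,0,0],[0,0,0]]]'; done;python3 - <<'E'
from rig import *
import numpy as np
print((np.array(observe()['position'])[:2]-[.602,.043])@[.9659,.2588])
E
```

```text
time_s: 9.22
position: [0.5574, 0.0481, 0.013]
tool_rot: [[-0.966, -0.259, -0.007], [-0.259, 0.966, -0.001], [0.007, 0.001, -1.0]]
ft_force: [-10.0, -7.8, 9.6]
grip_width: 0.0203
gripper_force: 6.7
time_s: 9.48
position: [0.5575, 0.0482, 0.013]
tool_rot: [[-0.966, -0.259, -0.01], [-0.259, 0.966, -0.001], [0.01, 0.002, -1.0]]
ft_force: [-14.0, -10.1, 12.8]
grip_width: 0.02
gripper_force: 9.8
-0.04165587268172186
```

```bash
python3 -m pendant '[[[0.15,0,0],[0,0,0]],[[0.15,0,0],[0,0,0]],[[0,-0.2,0],[0,0,0]],[[0,-0.2,0],[0,0,0]],[[0,-0.2,0],[0,0,0]],[[0,-0.2,0],[0,0,0]],[[0,0,0],[0,0,0]],[[0,0,0],[0,0,0]]]'
python3 - <<'E'
from st import *
P,L=st('side','f');b=cv2.imread('pics/side_f.png')[150:260,180:330]
st('scene','f');a=cv2.imread('pics/scene_f.png')[150:260,180:330]
cv2.imwrite('pics/f1.png',np.hstack([cv2.resize(a,(400,300)),cv2.resize(b,(400,300))]))
E
```

```text
time_s: 10.48
position: [0.5579, 0.0147, 0.0132]
tool_rot: [[-0.966, -0.259, -0.0], [-0.259, 0.966, 0.0], [0.0, 0.0, -1.0]]
ft_force: [-0.5, -0.0, 0.2]
grip_width: 0.0202
gripper_force: 0.0
rim 776 deg 0.6331246 y@-75 22.332119
nose ((-39.17050552368164, -1.2005558013916016), (39.25040054321289, 31.278926849365234), 1.2331211566925049)
tail ((-79.58627319335938, -2.0479736328125), (35.11088180541992, 31.454648971557617), 0.028755109757184982)
roof ((32.5194206237793, 0.3480644226074219), (44.959754943847656, 49.47597885131836), 0.19202092289924622)
TCP dock [-49.9 -15.9] z 0.0132 F [-0.5 -0.   0.2] 10.475
yaw 14.998652220182663
TCP dock [-49.9 -15.8] z 0.0133 F [ 0.5 -0.5  0.1] 10.525
yaw 15.008551596097533
```

View pics/f1.png

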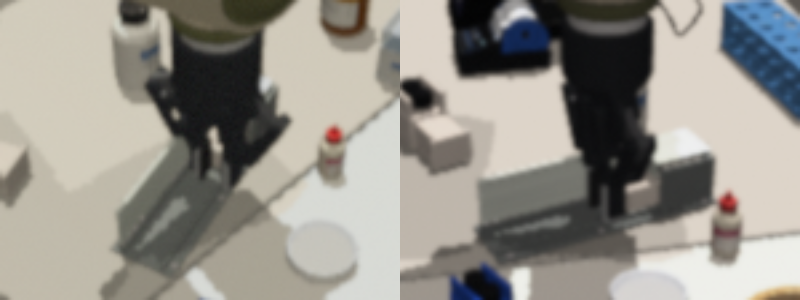

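```bash
python3 -m pendant '[[[0.1,0,-0.3],[0,0,0]],[[0,0,-0.6],[0,0,0]],[[0,0,-1],[0,0,0]],[[0,0,-1],[0,0,0]],[[0.5,0,-1],[0,0,0]],[[1,0,-1],[0,0,0]],[[1,0,0],[0,0,0]],[[0,0,0],[0,0,0]]]'
python3 - <<'E'
from st import *
P,L=st('wrist','g')
q=fr(P,th0,[.602,.043]);z=P[...,2]
tail=(z>.024)&(z<.032)&(q[...,0]<-.004)&(q[...,0]>-.06)&(abs(q[...,1]+.001)<.015)
print('tail x',np.percentile(q[tail][:,0],[2,98]) if tail.any() else None)
roof=(z>.042)&(z<.06)&(q[...,0]>.0)&(q[...,0]<.07)&(abs(q[...,1])<.04)
print('roof',cv2.minAreaRect(q[roof].astype(np.float32)*1000),np.percentile(z[roof],[2,50,98]))
rim=(z>.047)&(z<.056)&(q[...,0]>-.14)&(q[...,0]<-.015)&(abs(q[...,1]-.022)<.01);print('rim y',np.median(q[rim][:,1]),np.median(z[rim]))
a=cv2.imread('pics/wrist_g.png');st('side','g');b=cv2.imread('pics/side_g.png')[150:260,180:330]
cv2.imwrite('pics/g1.png',np.hstack([cv2.resize(a,(400,300)),cv2.resize(b,(400,300))]))
E
```

```text
time_s: 11.58
position: [0.4556, -0.0123, 0.2107]
tool_rot: [[-0.966, -0.258, 0.001], [-0.258, 0.966, -0.0], [-0.001, -0.001, -1.0]]
ft_force: [-0.1, -0.9, -0.8]
grip_width: 0.0196
gripper_force: 0.0
rim 776 deg 0.6331246 y@-75 22.332119
nose ((-39.17050552368164, -1.2005558013916016), (39.25040054321289, 31.278926849365234), 1.2331211566925049)
tail ((-79.58627319335938, -2.0479736328125), (35.11088180541992, 31.454648971557617), 0.028755109757184982)
roof ((32.5194206237793, 0.3480644226074219), (44.959754943847656, 49.47597885131836), 0.19202092289924622)
TCP dock [-155.7  -15.6] z 0.2107 F [-0.1 -0.9 -0.8] 11.575
yaw 14.947204448962466
tail x [-0.03039365 -0.00432996]
roof ((14.29800796508789, -1.8737926483154297), (45.20591735839844, 28.486221313476562), 89.95148468017578) [0.04503279 0.05110472 0.0524576 ]
rim y 0.022199918367391307 0.05193835311363004
TCP dock [-154.4  -15.9] z 0.2104 F [-0.2 -0.1  0.4] 11.625
yaw 14.958464135618314
```

View pics/g1.png

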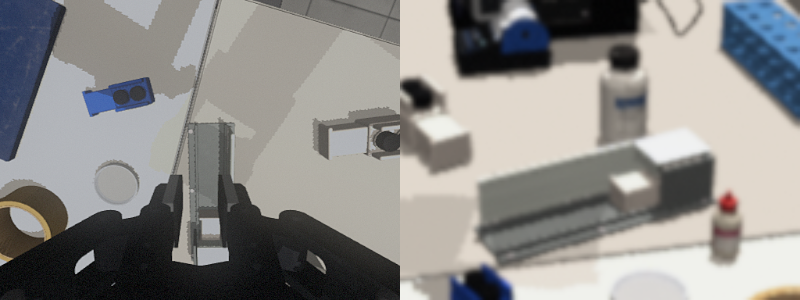

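Tail end at dock x = -30.4 mm (home is -30), the flap is shut (roof at 51 mm, rim at 52 mm, same as at the start), and the robot is clear.

```bash
python3 -c "
from rig import *
print(close_job())"
```

```text
the job is handed in; nothing more can be done
None
```

The white carrier is home against the end stop (tail end measured at dock x = -30.4 mm, home is -30), the flap is shut behind its nose, the robot stands clear, and the job was handed in at about 11.6 s.

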